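Seat the iron rest in its tool stand

TASK

Put the brass iron rest back into the ring of the turquoise tool stand, tapered foot down, and press it firmly but gently straight down until it snaps past the catches and its flange lies fully home on the ring; then let go. Do not drop it or force it, and leave the other things on the bench alone.

Things in the scene. Friction and masses are not known exactly. Their poses are not given: they have to be found in the camera images.
- sleeve: The iron rest: a turned brass part, 144 to 216 g, 86 mm tall, upright on the table, tapered foot down. Origin: centre of its underside, z up its axis; round, yaw means nothing. Diameters from the bottom: nose 33 widening to 43 mm (the lip) at 6 mm up; groove 37 mm up to 15 mm; taper 50.6 to 56 mm from 15 to 31 mm; flange 74 mm from 31 to 36 mm; sleeve 30 mm from 36 to 86 mm.
- sleeve_grip (a point): On the iron rest's axis, 66 mm above its underside: the middle of the plain 30 mm sleeve above the flange, the place to grip it from above, at any yaw.
- stand: The turquoise tool stand, fixed to the table at any place and yaw. Origin: on the table under the middle of the ring's play; z up. Base plate 170 x 100 x 12 mm, from x = -55 to +115 mm. A 16 mm steel post stands at x = +92 mm, its top 124 mm above the table; on it a black clamp block with a red knob (39 mm out to +y) carries an aluminium ring towards -x.
- ring_mid (a point): A mark fixed on the stand 80 mm above its origin; it does NOT follow the ring. The ring, 70 mm across and 34 mm deep, has a tapered bore, 58 mm wide at the rim, 47 mm at the bottom. Its locked clamp height is not reported: the rim is within 10 mm above or below this mark. The ring rests up to 3 mm off along y and floats 4 mm each way at about 0.4 N drag, following a taper let into it.
- catches (a point): Another fixed mark on the stand, 59 mm above its origin. In the real ring, 21 mm under its rim, three sprung brass balls catch the foot: its nose meets them about 10 mm short of home and loosely set in it stops there; pushing past them takes about 5 to 10 N over the next 3 mm, then they draw it in and the flange meets the rigid rim. Keep the push under 25 N; at 40 N the ring or the stand breaks.
- pin (a joint): The orange presence pin, 5.6 mm thick, upright in a black lug of the ring on the stand's -x side, 33.5 mm from the ring's axis, standing 7 mm proud of the rim. Its travel in m, downward: 0 free, 0.007 when the flange lies on the rim; a soft spring of about 0.4 N.
- tin: A tip-tinner tin with a red lid, 56 mm diameter, 30 mm tall. Origin under its centre. A bystander: leave it.
- reel: A solder reel with blue flanges, lying flat, 60 mm diameter, 42 mm tall. Origin under its centre. A bystander: leave it.
- driver: A screwdriver lying on the bench. A bystander: leave it.
- spray: An upright blue and green spray can, 64 mm diameter, 190 mm tall. Origin under its centre. A bystander: leave it.
- cap: A red plastic cap, 48 mm diameter, 36 mm tall. Origin under its centre. A bystander: leave it.
Not all that is in view belongs to the job. Of the things that look like the sleeve, the largest one is meant.

How it is judged:
On the way, in this order (a step that is already met when the one before it is completed fails the run):
1. the iron rest is lifted clear of the table (height (world z) of sleeve above 0.04 m and contact force between sleeve and the fingers above 0.5 N and value of joint pin below 0.001 m), for 0.1 s.
2. its foot is nested in the ring, resting on the catches, upright and not yet home (horizontal distance between sleeve and stand below 0.008 m and contact force between sleeve and stand above 1 N and angle between sleeve's own z axis and vertical below 0.2 rad and value of joint pin below 0.0055 m).
3. it is pressed fully home: the flange has pushed the pin down to within 1.5 mm of the rim (horizontal distance between sleeve and stand below 0.008 m and value of joint pin above 0.0055 m and angle between sleeve's own z axis and vertical below 0.05 rad), for 0.2 s.
At the end, for the whole second after the job is handed in: The iron rest stands in the ring (its axis within 8 mm of the stand's origin, upright within 0.05 rad), its flange home on the rim (pin pressed more than 5.5 mm), let go and at rest, the bystanders where they were (all of step 3 and linear speed of sleeve below 0.02 m/s); the robot touches nothing.
It fails at once if the ring is pushed with more than 40 N by the iron rest (contact force between sleeve and stand above 40 N).
It fails at once if the stand is pushed with more than 40 N by the robot (contact force between the arm and stand above 40 N).
It fails at once if the iron rest is dropped (falls freely faster than 0.35 m/s) (linear speed of sleeve above 0.35 m/s and not (contact force between sleeve and the fingers above 0.2 N)).
It fails at once if the iron rest is tipped over (angle between sleeve's own z axis and vertical above 0.8 rad).
It fails at once if a bystander is moved by more than 30 mm (distance of any of tin, reel, driver, spray, cap from where it was at the start of the episode above 0.03 m).
It also fails if it takes over 46 s, if anything falls off the work surface, if the arm or the gripper's body presses on something with over 40 N, if the wrist force passes 120 N, or if a joint passes its speed limit or range.

ROBOT

A 6-joint arm with a two-finger parallel gripper is mounted at the origin on the work surface. World frame = base frame: x ahead of the robot, y to its left, z up, the work surface at z = 0. Lengths are in m, angles in rad, forces in N, time in s.
With the tool pointing down it reaches from about 0.275 to 0.975 m from the base axis. Payload 8.4 kg.
Tool frame: the origin (TCP) lies on the centre line of the jaws, within the pads' length; the fingertips stand 17 mm ahead of it and the grasp point (between the pads) lies 2 mm behind it; z points along the fingers, y is the line along which they close (so a half turn about z gives the same grasp; the last joint's range is limited). The gripper opens to 92 mm and grips with 3 to 60 N. Pads are 20 mm wide; open, the fingers measure 128 mm over their backs; the gripper's body (75 mm by 189 mm) begins 69 mm behind the grasp point.
Start: joints at [-0.002, 0.353, 1.633, -0, 1.155, -0.002], TCP at [0.625, -0, 0.232] pointing down, gripper open.
Joint ranges: [-2.63, 2.63], [-0.92, 2.1], [0.06, 2.66], [-1.3, 4.44], [0, 2.69], [-3.02, 3.02]. Speed limits (rad/s): [2.22, 2.22, 2.79, 3.14, 3.14, 3.14].

INTERFACE

Orientations are given as a unit quaternion [x, y, z, w].
In Python, from workcell import sensors, eyes, job gives the robot as it stands.
- The arm moves only by the tool send_rows, never from a script. Its argument "steps" is a list of rows, each a list of 6 numbers: the shift along the world's x, y, z in mm, then the turn, a rotation vector about the world's x, y, z in rad. A call has 1 to 5 rows; each row shifts and turns the commanded pose from where the row before left it; what a row does not reach is not made up. A row lasts 1/10 s, in which the tool goes at most 50 mm and 8.59 degrees, less where a joint would pass 70% of its speed; a pose out of reach is approached as far as the arm can. A call with a gripper value outside its range is refused whole. "jaw" is the opening in per cent of the stroke, from 0 (shut) to 100 (fully open), set as the call begins (left out, the last holds). The fingers move at their own pace and stop on an object; "newtons" is the grip in N (left out, the last holds). Time passes only in rows, so rows that do not move let the fingers close. It gives the time, the measured TCP pose, the force, the opening and the grip force at its end, in the units of the state.
- sensors.state(): the state, without advancing time (a new reading comes with each control period).
- eyes.get_image(name): name is "scene" or "side" or "wrist"; returns the picture (420x560x3 uint8, red, green, blue); there is no depth.
- eyes.camera_info(name): a dict with "vertical_fov" (degrees; the focal length in pixels is half the picture's height over the tangent of half this angle, whatever the lens; pixels are square), "cx", "cy" (the principal point, pixels), "rvec" (rotation vector, rad) and "tvec" (3), from world to camera coordinates, as OpenCV has them; the wrist camera has in their place "mount" (4x4, takes a point from camera to tool coordinates, whose origin is the TCP and whose axes are the flange's). Camera axes: x right, y down, z forward; pixel columns grow to the right and rows downward; lengths in m; the calibration is good to about 2 mm. The wrist camera is an equidistant fisheye: a pixel r from the principal point sees the ray r / f radians off the axis. A picture is of the moment at which its call begins: read the wrist's pose just before it. camera_info takes no time and is no camera call.
- job.sign_off(): hands the job in; it is judged then, once.
The state is a dict: "time": time; "joint_pos": joint angles; "joint_vel": joint speeds; "joint_efforts": joint torques, N m; "ee_pos": TCP position; "eef_rot": TCP orientation; "wrist_force": force on the tool from outside, world axes, zero at the start; "torque": the same for the moment, N m; "finger_gap": finger opening in m; "finger_force": force on a finger pad.
Only numpy, scipy, OpenCV 4.12 (cv2) and the standard library are available. Lean on these libraries where they do the work, as an engineer would, in place of code of your own. Each camera call takes 0.05 s, during which the arm holds its last target. There are 200 camera calls.

## Working session

There is one attempt and no reset: what is moved stays moved. The work goes in short steps, Python scripts to look and compute and a tool call to move; the robot and the scene stay as the last step left them, time stands still between calls to the robot, and variables do not carry over. Pictures are saved under pics/ and viewed, at most 10 in all, crops included, and the job is handed in when it is done.

Besides the shell and the picture viewer there is one more tool, called after "Request:" as name(argument=value, ...), one argument or row to a line, values as JSON. send_rows: Moves the arm, as the interface text tells. Its arguments: {"type":"object","properties":{"steps":{"type":"array","items":{"type":"array","items":{"type":"number"}}},"jaw":{"type":"number"},"newtons":{"type":"number"}},"required":["steps"]}

```bash
mkdir -p pics; cat > h.py <<'E'
import numpy as np,cv2
from workcell import sensors,eyes,job
from scipy.spatial.transform import Rotation as R
def cam(n):
    i=eyes.camera_info(n); f=210/np.tan(np.radians(i['vertical_fov'])/2); return i,f
def ray(n,u,v,st=None):
    i,f=cam(n)
    p=np.array([(u-i['cx'])/f,(v-i['cy'])/f])
    if n=='wrist':
        r=np.hypot(*p); d=np.array([*(p/r*np.sin(r)),np.cos(r)]) if r>0 else np.array([0,0,1.])
        M=np.array(i['mount']); T=R.from_quat(st['eef_rot']).as_matrix()
        return T@M[:3,3]+np.array(st['ee_pos']),T@M[:3,:3]@d
    A=R.from_rotvec(np.ravel(i['rvec'])).as_matrix(); t=np.ravel(i['tvec'])
    return -A.T@t, A.T@np.array([*p,1])
def onz(n,u,v,z,st=None):
    o,d=ray(n,u,v,st); return o+d*(z-o[2])/d[2]
def tri(*rs):
    A=0;b=0
    for o,d in rs:
        d=d/np.linalg.norm(d);P=np.eye(3)-np.outer(d,d);A=A+P;b=b+P@o
    return np.linalg.solve(A,b)
def proj(n,X,st=None):
    i,f=cam(n); X=np.array(X,float)
    if n=='wrist':
        M=np.array(i['mount']);T=R.from_quat(st['eef_rot']).as_matrix()
        c=M[:3,:3].T@(T.T@(X-st['ee_pos'])-M[:3,3]); r=np.hypot(c[0],c[1]);th=np.arctan2(r,c[2])
        return i['cx']+f*th*c[0]/r,i['cy']+f*th*c[1]/r
    c=R.from_rotvec(np.ravel(i['rvec'])).apply(X)+np.ravel(i['tvec'])
    return i['cx']+f*c[0]/c[2],i['cy']+f*c[1]/c[2]
def shot(n,name):
    st=sensors.state(); im=eyes.get_image(n); cv2.imwrite(f'pics/{name}.png',cv2.cvtColor(im,cv2.COLOR_RGB2BGR)); return st,im
E
python3 - <<'E'
from h import *
for n in('scene','side','wrist'):
    shot(n,n+'0'); print(eyes.camera_info(n))
print(sensors.state())
E
```

```text
{'vertical_fov': 46.20025046368243, 'cx': 274.7153241870307, 'cy': 201.94841217011492, 'rvec': array([ 1.77487502,  1.96493432, -0.62098549]), 'tvec': array([-0.07530867, -0.37807265,  1.22782795])}
{'vertical_fov': 56.054164795669315, 'cx': 282.30705841895724, 'cy': 205.34775556722863, 'rvec': array([ 2.38856175, -0.05095712,  0.00632955]), 'tvec': array([-0.48105743,  0.16103372,  0.66935636])}
{'vertical_fov': 65.70646984690485, 'cx': 278.29551643116287, 'cy': 211.23153658706957, 'mount': array([[-9.38040826e-05, -9.56888890e-01, -2.90454201e-01,
         8.22858859e-02],
       [ 9.99999994e-01, -1.04647578e-04,  2.18004181e-05,
         3.58452888e-04],
       [-5.12559066e-05, -2.90454197e-01,  9.56888895e-01,
        -1.53100947e-01],
       [ 0.00000000e+00,  0.00000000e+00,  0.00000000e+00,
         1.00000000e+00]])}
{'time': 0.15, 'joint_pos': array([-2.39731404e-03,  3.53538998e-01,  1.63397427e+00, -2.52353347e-05,
        1.15522376e+00, -2.40684780e-03]), 'joint_vel': array([ 0.0018702 , -0.00052704, -0.00170259,  0.00178806,  0.0001338 ,
        0.00039416]), 'joint_efforts': array([-8.47799656e-04, -5.94210899e+01, -3.34467816e+01,  6.96930941e-02,
        2.04021111e-02, -8.35750166e-05]), 'ee_pos': array([ 6.24618245e-01, -5.30975998e-06,  2.31000263e-01]), 'eef_rot': array([ 7.07099688e-01,  7.07113643e-01, -4.11802989e-04, -3.97425620e-04]), 'wrist_force': array([0.06782228, 1.31083727, 0.20526473]), 'torque': array([-0.01181814,  0.03473609, -0.02004752]), 'finger_force': 0.0, 'finger_gap': 0.09163765381329099}
```

View pics/scene0.png

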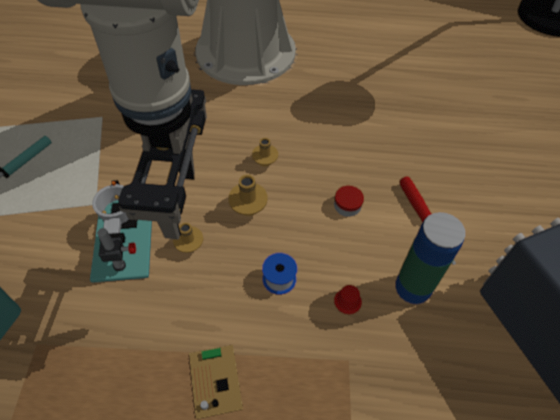

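View pics/side0.png

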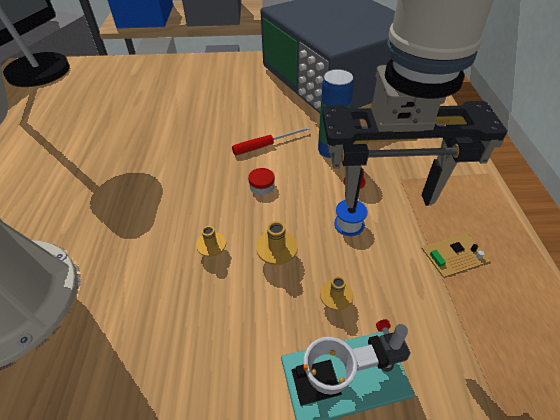

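Both views show three brass parts. The largest has its top at scene (248,183) and side (277,229). The stand's ring is at scene (109,202) and side (330,364), and the post top is at side (399,333).

```bash
python3 - <<'E'
from h import *
s=onz('side',277,229,.086);c=onz('scene',248,183,.086);print('sleeve',s,c,tri(ray('side',277,229),ray('scene',248,183)))
print('ring',tri(ray('side',330,364),ray('scene',109,202)),onz('side',330,364,.08))
p=onz('side',399,331,.124);print('post',p)
for k in [(283,361),(397,332),(413,397),(295,418)]: print(onz('side',*k,.012))
im=cv2.imread('pics/side0.png')[300:420,260:440];cv2.imwrite('pics/c1.png',cv2.resize(im,None,fx=4.4,fy=4.4,interpolation=2))
E
```

```text
sleeve [0.47587892 0.06317393 0.086     ] [0.48025732 0.07424041 0.086     ] [0.474846   0.07224688 0.07682589]
ring [ 0.53929026 -0.16166773  0.07683067] [ 0.53777919 -0.16170693  0.08      ]
post [ 0.62353333 -0.14126315  0.124     ]
[ 0.47761492 -0.1283308   0.012     ]
[ 0.65581957 -0.09096745  0.012     ]
[ 0.65545696 -0.18582762  0.012     ]
[ 0.49065597 -0.20550164  0.012     ]
```

View pics/c1.png

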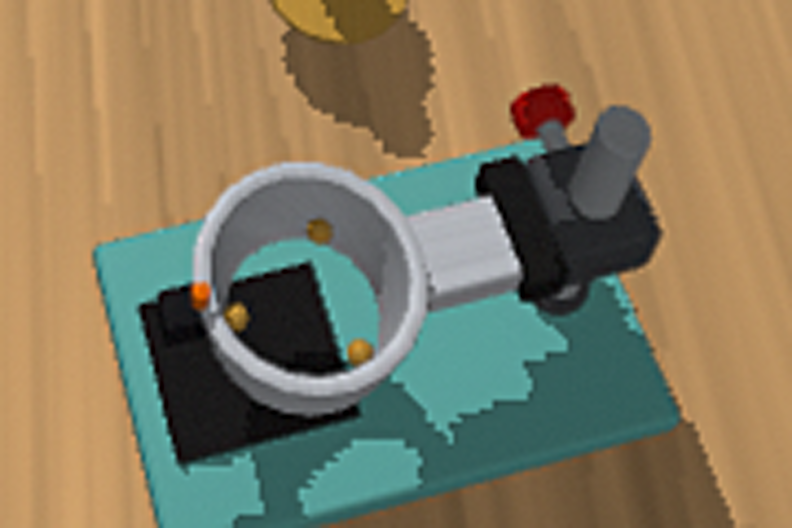

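Request:
send_rows(
  steps=[
    [-30,13,0,0,0,0],
    [-40,17,0,0,0,0],
    [-40,18,0,0,0,0],
    [-40,18,0,0,0,0],
    [0,0,0,0,0,0],
  ],
)

```text
time: 0.65
ee_pos: [0.4701, 0.0671, 0.231]
eef_rot: [0.707, 0.708, -0.001, -0.001]
wrist_force: [-0.3, -0.1, -0.3]
finger_gap: 0.0921
finger_force: 0.0
```

```bash
python3 - <<'E'
from h import *
st,im=shot('wrist','w1');print(st['ee_pos'],st['joint_vel'].round(3))
for X in([.476,.066,.086],[.476,.066,.036]):print(proj('wrist',X,st))
from scipy.optimize import least_squares
P=[((-.055,.05,.012),(281.8,355.7)),((.115,-.05,.012),(414.5,395.5)),((.092,0,.124),(401.6,329.5))]
def w(q,p):c,s=np.cos(q[2]),np.sin(q[2]);return [q[0]+c*p[0]-s*p[1],q[1]+s*p[0]+c*p[1],p[2]]
r=least_squares(lambda q:np.ravel([np.subtract(proj('side',w(q,p)),u) for p,u in P]),[.54,-.16,.2]);print(r.x,r.fun)
for z in(.07,.08,.09):print(onz('side',330.9,363.4,z))
E
```

```text
[0.47005601 0.06711038 0.23096999] [-0.03   0.05  -0.094 -0.017 -0.027 -0.042]
(np.float64(284.71720328654146), np.float64(204.1489265419878))
(np.float64(284.01725247289534), np.float64(191.90823115247815))
[ 0.5373356  -0.15768111  0.19824054] [-1.75099109e+00 -5.06446229e-01  1.36154808e+00  2.17603215e-04
  2.38248708e-01  8.66518913e-02]
[ 0.54031245 -0.15714241  0.07      ]
[ 0.53903702 -0.16098596  0.08      ]
[ 0.53776158 -0.16482951  0.09      ]
```

View pics/w1.png

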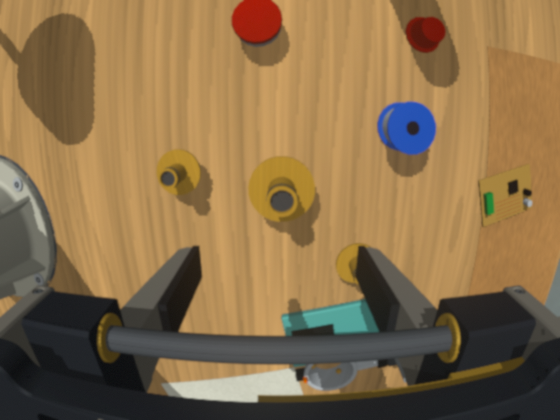

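The wrist view shows the large rest's top at about (282.5,200.5) and its flange centre at (282,189). The small neighbours are clear of it.

```bash
python3 - <<'E'
from h import *
st=sensors.state();print(st['ee_pos'],R.from_quat(st['eef_rot']).as_matrix().round(4))
print(onz('wrist',282.5,200.5,.086,st),onz('wrist',282,189,.036,st),onz('wrist',362,265,.02,st),onz('wrist',178,170,.03,st))
E
```

```text
[0.47293    0.06666623 0.2315856 ] [[-1.7e-03  1.0e+00 -7.0e-04]
 [ 1.0e+00  1.7e-03  0.0e+00]
 [ 0.0e+00 -7.0e-04 -1.0e+00]]
[0.47719293 0.06896043 0.086     ] [0.47723851 0.06866627 0.036     ] [ 0.58011518 -0.03323948  0.02      ] [0.35891411 0.09015471 0.03      ]
```

Request:
send_rows(
  steps=[
    [0,3,-35,0,0,0],
    [0,0,-40,0,0,0],
    [0,0,-40,0,0,0],
    [0,0,-35,0,0,0],
    [0,0,-17,0,0,0],
  ],
)

```text
time: 1.2
ee_pos: [0.4745, 0.0685, 0.0617]
eef_rot: [0.707, 0.707, -0.001, -0.001]
wrist_force: [0.1, -0.3, 0.5]
finger_gap: 0.0918
finger_force: 0.0
```

Request:
send_rows(
  steps=[
    [0,0,0,0,0,0],
    [0,0,0,0,0,0],
  ],
)

```text
time: 1.4
ee_pos: [0.4759, 0.0688, 0.0647]
eef_rot: [0.707, 0.707, -0.0, 0.0]
wrist_force: [-0.2, -0.5, 0.0]
finger_gap: 0.0919
finger_force: 0.0
```

```bash
python3 - <<'E'
from h import *
st,im=shot('wrist','w2');print(st['ee_pos'],st['joint_vel'].round(3));
cv2.imwrite('pics/w2c.png',cv2.resize(cv2.imread('pics/w2.png')[100:400,130:430],None,fx=2,fy=2))
E
```

```text
[0.47588538 0.06880511 0.06468362] [ 0.003 -0.03  -0.007  0.     0.003 -0.   ]
```

View pics/w2c.png

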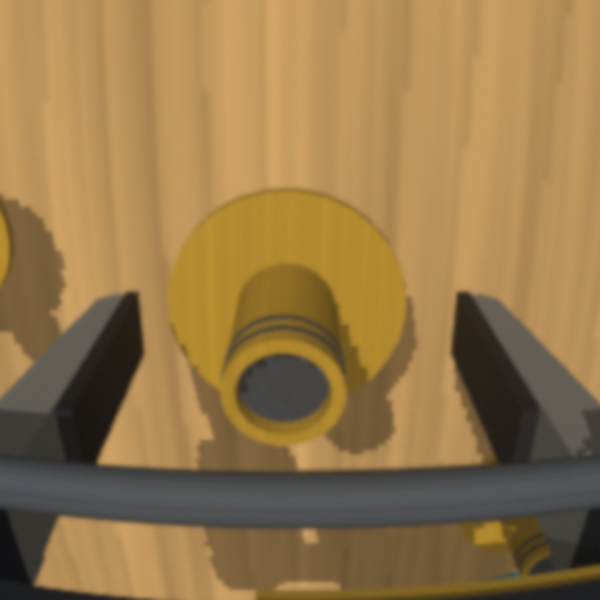

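The rest sits between the open fingers, slightly left of centre. Its top is at full-picture (272,294) and its flange at (273.5,248).

```bash
python3 - <<'E'
from h import *
st=sensors.state();print(st['ee_pos'])
print(onz('wrist',272,294,.086,st),onz('wrist',273.5,248,.036,st))
E
```

```text
[0.47625838 0.06891641 0.06531118]
[0.47361586 0.0701563  0.086     ] [0.47373386 0.07240867 0.036     ]
```

Request:
send_rows(
  steps=[
    [-2.5,1,-1,0,0,0],
    [0,0,0,0,0,0],
  ],
)

```text
time: 1.65
ee_pos: [0.4729, 0.0701, 0.0645]
eef_rot: [0.707, 0.707, 0.001, 0.0]
wrist_force: [0.1, 0.0, 0.7]
finger_gap: 0.0915
finger_force: 0.0
```

Request:
send_rows(
  steps=[
    [0,0,0,0,0,0],
    [0,0,0,0,0,0],
    [0,0,0,0,0,0],
    [0,0,0,0,0,0],
    [0,0,0,0,0,0],
  ],
  jaw=0,
  newtons=40,
)

```text
time: 2.15
ee_pos: [0.4725, 0.07, 0.0636]
eef_rot: [0.707, 0.707, 0.0, 0.0]
wrist_force: [-0.2, -0.0, 0.2]
finger_gap: 0.054
finger_force: 0.0
```

Request:
send_rows(
  steps=[
    [0,0,0,0,0,0],
    [0,0,0,0,0,0],
    [0,0,0,0,0,0],
  ],
)

```text
time: 2.45
ee_pos: [0.4725, 0.07, 0.0636]
eef_rot: [0.707, 0.707, -0.0, -0.0]
wrist_force: [-0.5, -0.3, -0.3]
finger_gap: 0.0301
finger_force: 0.2
```

Request:
send_rows(
  steps=[
    [0,0,0,0,0,0],
    [0,0,0,0,0,0],
    [0,0,10,0,0,0],
    [0,0,20,0,0,0],
    [0,0,30,0,0,0],
  ],
)

```text
time: 2.95
ee_pos: [0.4712, 0.0698, 0.1236]
eef_rot: [0.707, 0.707, -0.001, -0.001]
wrist_force: [1.0, -0.4, -1.0]
finger_gap: 0.0296
finger_force: 40.0
```

Request:
send_rows(
  steps=[
    [0,0,30,0,0,0],
    [0,0,30,0,0,0],
    [0,0,15,0,0,0],
    [0,0,0,0,0,0],
    [0,0,0,0,0,0],
  ],
)

```text
time: 3.45
ee_pos: [0.4722, 0.07, 0.1986]
eef_rot: [0.707, 0.707, 0.0, 0.0]
wrist_force: [-0.0, -0.2, -1.9]
finger_gap: 0.029
finger_force: 40.0
```

```bash
python3 - <<'E'
from h import *
shot('scene','s2');shot('side','d2')
f=lambda a,x0,y0:cv2.resize(cv2.imread(a)[y0:y0+120,x0:x0+120],(480,480),interpolation=2)
a=f('pics/s2.png',60,170);b=f('pics/d2.png',270,300);o=np.hstack([a,b]);cv2.imwrite('pics/c2.png',cv2.resize(o,(800,400)))
E
```

```text
(no output)
```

View pics/c2.png

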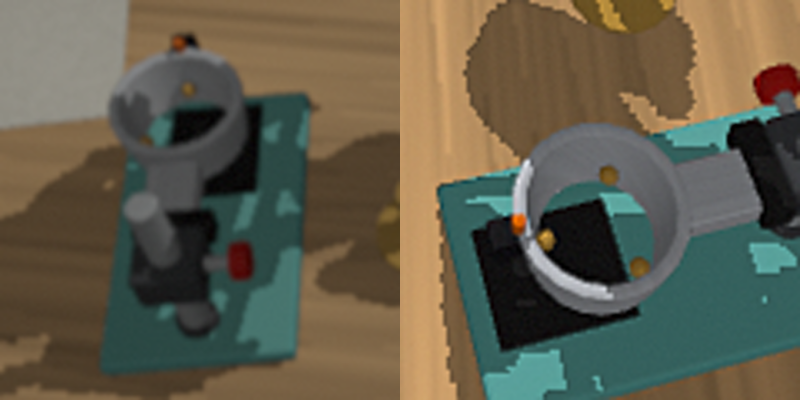

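The scene crop shows the rim centre at full-picture (112.7,201.5), pin tip at (114,182.6) and post top at (102.3,233). The side crop shows the rim at (330.3,364) and pin tip at (305.7,366).

```bash
python3 - <<'E'
from h import *
def t(s,d):
    X=tri(ray('scene',*s),ray('side',*d));print(X.round(4),np.subtract(proj('scene',X),s).round(1),np.subtract(proj('side',X),d).round(1))
t((112.7,201.5),(330.3,363.8));t((114,182.6),(305.7,366));t((102.3,233),(401.6,329.5))
t((276.9,0),(1,1)) if 0 else None
for z in(.07,.08,.09):print(onz('scene',112.7,201.5,z),onz('side',330.3,363.8,z))
E
```

```text
[ 0.5381 -0.1584  0.0743] [-0.5  0.4] [-0.7 -0.6]
[ 0.5048 -0.1635  0.0845] [-0.7  0.5] [-0.9 -0.9]
[ 0.6286 -0.1364  0.1185] [-0.4  0.2] [-0.4 -0.4]
[ 0.53429015 -0.15967714  0.07      ] [ 0.5394573  -0.15763257  0.07      ]
[ 0.54102469 -0.15507011  0.08      ] [ 0.53819819 -0.16146677  0.08      ]
[ 0.54775923 -0.15046308  0.09      ] [ 0.53693908 -0.16530096  0.09      ]
```

Request:
send_rows(
  steps=[
    [8,-30,0,0,0,0],
    [14,-48,0,0,0,0],
    [14,-48,0,0,0,0],
    [14,-48,0,0,0,0],
    [10,-35,0,0,0,0],
  ],
)

```text
time: 4.05
ee_pos: [0.5323, -0.1416, 0.1972]
eef_rot: [0.707, 0.707, -0.001, -0.001]
wrist_force: [0.3, 0.4, -1.2]
finger_gap: 0.0294
finger_force: 40.0
```

Request:
send_rows(
  steps=[
    [6,-20,0,0,0,0],
    [0,0,0,0,0,0],
    [0,0,0,0,0,0],
  ],
)

```text
time: 4.35
ee_pos: [0.5376, -0.1588, 0.1972]
eef_rot: [0.708, 0.707, -0.001, -0.001]
wrist_force: [-0.4, 0.9, -1.7]
finger_gap: 0.0289
finger_force: 40.0
```

```bash
python3 - <<'E'
from h import *
st,im=shot('wrist','w3');shot('side','d3');print(st['ee_pos'],R.from_quat(st['eef_rot']).as_matrix()[:,2])
a=cv2.imread('pics/w3.png')[120:420,130:430];b=cv2.imread('pics/d3.png')[220:420,230:430]
cv2.imwrite('pics/c3.png',np.hstack([cv2.resize(x,(400,400),interpolation=2) for x in(a,b)]))
E
```

```text
[ 0.53756624 -0.15878446  0.19718493] [-0.00260943  0.00108027 -0.99999601]
```

View pics/c3.png

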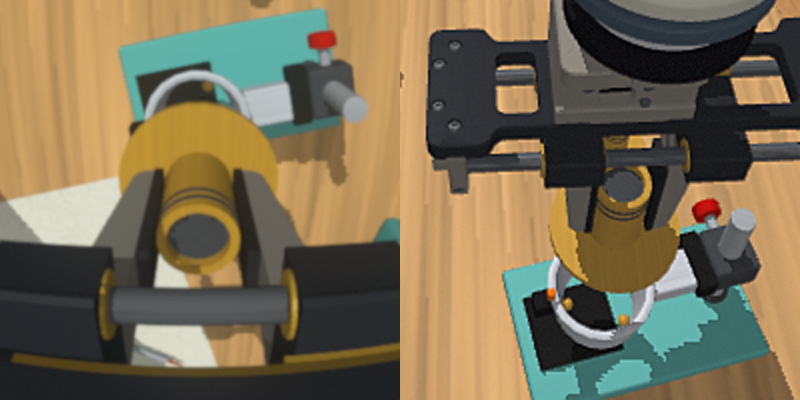

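The wrist view shows the rest held upright. The rim arc tops out at crop (197,70), with its left edge at about (145,115) and right edge at about (252,115). I'll compare that with the predicted rim.

```bash
python3 - <<'E'
from h import *
st=sensors.state();print(st['ee_pos'])
for c in([.538,-.159,.08],[.541,-.159,.08],[.538,-.156,.08],[.538,-.159,.075]):
    p=np.array([proj('wrist',np.add(c,[.035*np.cos(a),.035*np.sin(a),0]),st) for a in np.linspace(0,np.pi,37)]);p=(p-[130,120])*4/3
    k=p[:,1].argmin();print(c,p[k].round(),p[:,0].min().round(),p[:,0].max().round(),p[[5,31]].round())
# sleeve axis check: top centre and flange centre at crop(200,243)
for uv,dz in(((200,238),.0224),):print(onz('wrist',130+uv[0]*.75,120+uv[1]*.75,st['ee_pos'][2]+dz,st))
# post top
print((np.array(proj('wrist',[.6285,-.139,.124],st))-[130,120])*4/3)
E
```

```text
[ 0.53775734 -0.15792456  0.19777926]
[0.538, -0.159, 0.08] [198.  71.] 145.0 251.0 [[247. 102.]
 [149. 102.]]
[0.541, -0.159, 0.08] [203.  71.] 149.0 256.0 [[251. 102.]
 [153. 102.]]
[0.538, -0.156, 0.08] [198.  66.] 144.0 251.0 [[247.  97.]
 [149.  97.]]
[0.538, -0.159, 0.075] [198.  69.] 145.0 250.0 [[246. 100.]
 [150. 100.]]
[ 0.53895356 -0.15815727  0.22017926]
[356.86787505 112.61580426]
```

Request:
send_rows(
  steps=[
    [0,-1,-20,0,0,0],
    [0,0,-20,0,0,0],
    [0,0,-15,0,0,0],
    [0,0,-8,0,0,0],
    [0,0,0,0,0,0],
  ],
)

```text
time: 4.95
ee_pos: [0.5377, -0.1589, 0.1346]
eef_rot: [0.707, 0.708, -0.0, -0.001]
wrist_force: [-0.0, -0.3, -0.7]
finger_gap: 0.0295
finger_force: 40.0
```

Request:
send_rows(
  steps=[
    [0,0,-2,0,0,0],
    [0,0,-2,0,0,0],
    [0,0,0,0,0,0],
  ],
)

```text
time: 5.25
ee_pos: [0.5387, -0.16, 0.132]
eef_rot: [0.707, 0.707, 0.0, 0.0]
wrist_force: [-0.2, -0.3, -0.9]
finger_gap: 0.0291
finger_force: 40.0
```

Request:
send_rows(
  steps=[
    [0,0,-1.5,0,0,0],
    [0,0,-1.5,0,0,0],
    [0,0,0,0,0,0],
  ],
)

```text
time: 5.55
ee_pos: [0.5384, -0.16, 0.1285]
eef_rot: [0.707, 0.707, -0.0, -0.0]
wrist_force: [-1.1, 0.7, -1.6]
finger_gap: 0.0297
finger_force: 40.0
```

Request:
send_rows(
  steps=[
    [0,0,-1.5,0,0,0],
    [0,0,-1,0,0,0],
    [0,0,0,0,0,0],
  ],
)

```text
time: 5.85
ee_pos: [0.5383, -0.1599, 0.1259]
eef_rot: [0.707, 0.707, -0.0, -0.0]
wrist_force: [-1.4, 0.5, -1.1]
finger_gap: 0.0292
finger_force: 40.0
```

Request:
send_rows(
  steps=[
    [0,0,-1,0,0,0],
    [0,0,0,0,0,0],
  ],
)

```text
time: 6.05
ee_pos: [0.5383, -0.1599, 0.1249]
eef_rot: [0.707, 0.707, -0.0, -0.0]
wrist_force: [-0.3, 0.9, -1.3]
finger_gap: 0.0295
finger_force: 40.0
```

Request:
send_rows(
  steps=[
    [0,0,-1,0,0,0],
    [0,0,0,0,0,0],
  ],
)

```text
time: 6.25
ee_pos: [0.5385, -0.16, 0.124]
eef_rot: [0.707, 0.707, -0.0, -0.0]
wrist_force: [-0.8, 1.2, 1.3]
finger_gap: 0.0296
finger_force: 40.0
```

Request:
send_rows(
  steps=[
    [0,0,-1,0,0,0],
    [0,0,0,0,0,0],
  ],
)

```text
time: 6.45
ee_pos: [0.5387, -0.1601, 0.1232]
eef_rot: [0.707, 0.707, 0.0, 0.0]
wrist_force: [-1.0, 0.1, 2.7]
finger_gap: 0.0292
finger_force: 40.0
```

Contact with the catches at TCP z of about 0.124, with little side force. Next I press on in small steps.

Request:
send_rows(
  steps=[
    [0,0,-1,0,0,0],
    [0,0,0,0,0,0],
  ],
)

```text
time: 6.65
ee_pos: [0.539, -0.1602, 0.1224]
eef_rot: [0.707, 0.707, 0.0, 0.0]
wrist_force: [-0.4, 1.2, 3.9]
finger_gap: 0.0295
finger_force: 40.0
```

Request:
send_rows(
  steps=[
    [0,0,-1,0,0,0],
    [0,0,0,0,0,0],
  ],
)

```text
time: 6.85
ee_pos: [0.5387, -0.16, 0.121]
eef_rot: [0.707, 0.707, 0.0, 0.0]
wrist_force: [0.7, 0.6, -0.4]
finger_gap: 0.0295
finger_force: 40.0
```

Request:
send_rows(
  steps=[
    [0,0,-1,0,0,0],
    [0,0,0,0,0,0],
  ],
)

```text
time: 7.05
ee_pos: [0.5384, -0.1599, 0.1197]
eef_rot: [0.707, 0.707, -0.0, -0.0]
wrist_force: [0.6, -0.4, -0.8]
finger_gap: 0.0294
finger_force: 40.0
```

Request:
send_rows(
  steps=[
    [0,0,-1,0,0,0],
    [0,0,0,0,0,0],
  ],
)

```text
time: 7.25
ee_pos: [0.5382, -0.1599, 0.1186]
eef_rot: [0.707, 0.707, -0.0, -0.0]
wrist_force: [1.2, 0.1, -4.0]
finger_gap: 0.0292
finger_force: 40.0
```

Past the peak, and the catches are drawing it in.

Request:
send_rows(
  steps=[
    [0,0,-1,0,0,0],
    [0,0,-1,0,0,0],
    [0,0,0,0,0,0],
  ],
)

```text
time: 7.55
ee_pos: [0.5381, -0.1598, 0.1166]
eef_rot: [0.707, 0.707, -0.0, -0.0]
wrist_force: [-0.3, 2.1, -3.9]
finger_gap: 0.0293
finger_force: 40.0
```

Request:
send_rows(
  steps=[
    [0,0,-1,0,0,0],
    [0,0,0,0,0,0],
  ],
)

```text
time: 7.75
ee_pos: [0.5381, -0.1597, 0.1158]
eef_rot: [0.707, 0.707, -0.0, -0.0]
wrist_force: [-1.0, 3.1, -3.0]
finger_gap: 0.029
finger_force: 40.0
```

Request:
send_rows(
  steps=[
    [0,0,-0.7,0,0,0],
    [0,0,0,0,0,0],
  ],
)

```text
time: 7.95
ee_pos: [0.5382, -0.1597, 0.1157]
eef_rot: [0.707, 0.707, -0.0, -0.0]
wrist_force: [-3.5, 4.0, 3.5]
finger_gap: 0.0291
finger_force: 40.0
```

Request:
send_rows(
  steps=[
    [0,0,-0.7,0,0,0],
    [0,0,0,0,0,0],
  ],
)

```text
time: 8.15
ee_pos: [0.5382, -0.1597, 0.1156]
eef_rot: [0.707, 0.707, -0.0, -0.0]
wrist_force: [-5.6, 4.5, 10.9]
finger_gap: 0.0295
finger_force: 40.0
```

Request:
send_rows(
  steps=[
    [-0.7,0.7,0,0,0,0],
    [0,0,0,0,0,0],
  ],
)

```text
time: 8.35
ee_pos: [0.5381, -0.1596, 0.1156]
eef_rot: [0.707, 0.707, 0.0, 0.001]
wrist_force: [-3.0, 2.0, 6.7]
finger_gap: 0.029
finger_force: 40.0
```

Request:
send_rows(
  steps=[
    [-0.3,0.3,-0.4,0,0,0],
    [0,0,0,0,0,0],
  ],
)

```text
time: 8.55
ee_pos: [0.5381, -0.1595, 0.1155]
eef_rot: [0.707, 0.707, 0.0, 0.001]
wrist_force: [-3.2, 0.7, 9.8]
finger_gap: 0.0293
finger_force: 40.0
```

```bash
python3 - <<'E'
from h import *
st,im=shot('side','d4');print(st['ee_pos'],st['wrist_force'],st['torque'])
cv2.imwrite('pics/c4.png',cv2.resize(cv2.imread('pics/d4.png')[290:410,250:430],(800,533),interpolation=2))
E
```

```text
[ 0.53808521 -0.15951889  0.11554634] [-3.2050374   0.72219448  9.78879539] [0.15728305 0.81619268 0.00951832]
```

View pics/c4.png

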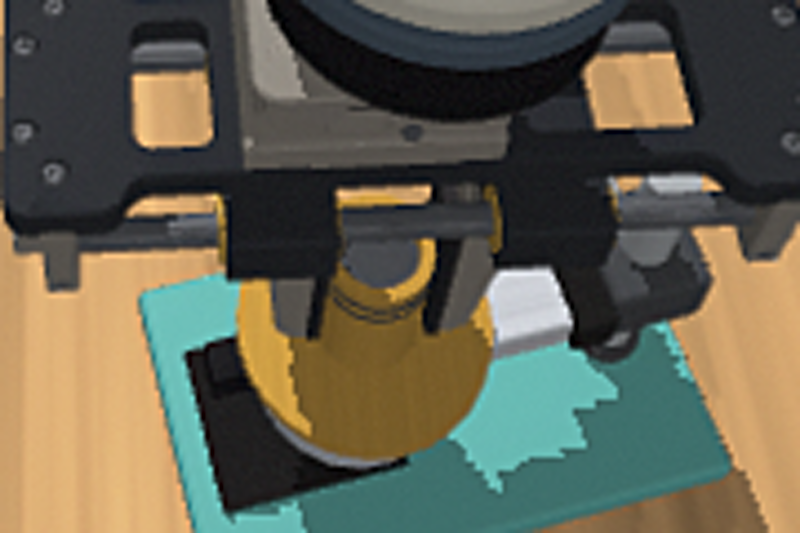

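The flange lies on the ring against a rigid stop at about 10 N. I'll ease off the push and release.

Request:
send_rows(
  steps=[
    [0,0,0.8,0,0,0],
    [0,0,0,0,0,0],
  ],
)

```text
time: 8.8
ee_pos: [0.5381, -0.1595, 0.1156]
eef_rot: [0.707, 0.707, 0.0, 0.001]
wrist_force: [-0.7, -0.8, 3.9]
finger_gap: 0.0297
finger_force: 40.0
```

Request:
send_rows(
  steps=[
    [0,0,0,0,0,0],
    [0,0,0,0,0,0],
    [0,0,0,0,0,0],
    [0,0,0,0,0,0],
    [0,0,0,0,0,0],
  ],
  jaw=60,
)

```text
time: 9.3
ee_pos: [0.5375, -0.159, 0.115]
eef_rot: [0.707, 0.707, -0.0, -0.0]
wrist_force: [-0.2, 0.8, -0.1]
finger_gap: 0.0555
finger_force: 0.0
```

Request:
send_rows(
  steps=[
    [0,0,15,0,0,0],
    [0,0,30,0,0,0],
    [0,0,35,0,0,0],
    [0,0,35,0,0,0],
    [0,0,0,0,0,0],
  ],
)

```text
time: 9.8
ee_pos: [0.5401, -0.1598, 0.2348]
eef_rot: [0.707, 0.707, 0.002, 0.003]
wrist_force: [0.5, 0.0, -1.0]
finger_gap: 0.0551
finger_force: 0.0
```

```bash
python3 - <<'E'
from h import *
st,im=shot('side','d5');st,_=shot('wrist','w5');print(st['ee_pos'],st['finger_gap'],st['wrist_force'])
a=cv2.imread('pics/d5.png')[290:410,260:410];b=cv2.imread('pics/w5.png')[120:360,130:430]
cv2.imwrite('pics/c5.png',np.hstack([cv2.resize(x,(400,320),interpolation=2) for x in(a,b)]))
for z in(.13,.135,.14):print(z)
E
```

```text
[ 0.53889044 -0.15941777  0.23236556] 0.05521974298920899 [ 0.46264001  0.34271494 -0.88589893]
0.13
0.135
0.14
```

View pics/c5.png

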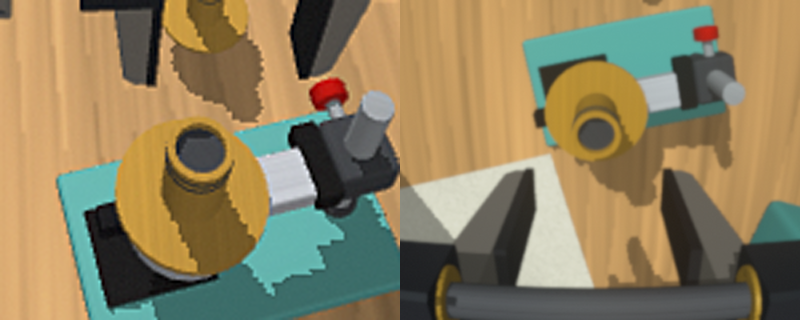

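The rest stands upright with its flange covering the ring (side crop about (193,195)). The pin is hidden under the flange and the gripper is clear.

```bash
python3 -c "
from h import *
print(job.sign_off())"
```

```text
the job is handed in; nothing more can be done
None
```

The brass iron rest is in the ring of the turquoise stand, pressed past the catches until it stopped rigidly at about 10 N, released upright and handed in; the last pictures show its flange on the ring, but the sign-off gave no verdict.

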